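Set a board up for shared inspection under the bench microscope

TASK

Set the board up for two people to inspect: slide the board carrier along its bed, in under the microscope, until it is fully home and the yellow drop catch, which the carrier's edge lifts on the way in, has fallen behind it; and draw the microscope's beam-splitter rod, now fully in, out to its middle click and let go, so that eyepieces and camera both get light. Leave the screwdriver, the aluminium housing, the jar and the small module board where they lie.

Things in the scene. Friction and masses are not known exactly. Their poses are not given: they have to be found in the camera images.
- microscope: Fixed white stereo microscope on a base plate 260 x 260 x 20 mm. Origin: bench level under its optical axis; its x points from the eyepieces (front) to the pole (rear), y to the side where the rod sticks out, z up. Measured from the origin: ring light radius 43 mm, z 137 to 155 mm; focus knobs x 122, y -76 to +76, z 188 mm, radius 21 mm; pole at x 140 mm, top z 350 mm.
- head_side (a point): Point on the +y side face of the microscope's head where the rod comes out, 262 mm above the bench. In the microscope's frame the head is x -37 to +41, y -36 to +36, z 235 to 289 mm; two eyepieces slope up and forward from it to x -110, z 362 mm, within 47 mm either side of the middle; a camera stands on it up to z 367 mm.
- bed_end (a point): Middle of the open -y end of the aluminium board bed, on its top, 28 mm above the bench, 270 mm from the optical axis. The bed runs along the microscope's y on its base, x -71 to +71 mm, with rails 12 mm tall on both sides, 104 mm apart inside (carrier: 100 mm), and an end stop whose face is at y +67 mm.
- rod (a joint): Pull of the beam-splitter rod in m, along the microscope's +y: 0 = fully in, 0.032 = fully out; starts at 0 to 0.002. It rubs with about 2 N, stays where it is left, has stops at both ends and one click, the middle one, anywhere between 0.009 and 0.023: its place changes with every start and cannot be seen.
- click (a joint): The rod's hidden click: how far its spring roller has sunk, in m; 0 = riding on the plain rod, 0.002 = down in the groove of the middle click. Over the last 3 mm before the click's middle, from either side, the rod runs along by itself with 2 to 4 N; leaving the click takes 6 to 8 N, and a harder pull runs right through it. Let go within 2 mm of the middle, it centres itself.
- rod_knob (a point): Centre of the black round knob on the end of the 10 mm steel rod; 16 mm in diameter, 20 mm long along the rod, 54 mm out from the head's side face when fully in. Pinch it from above, fingers closing along the microscope's x, the gripper leaning 15 to 30 degrees outwards (its body away from the head) to stay clear of head and eyepieces.
- carrier: Loose dark tray with a green board, 0.18 to 0.35 kg, between the bed's rails. Origin: centre of its underside; axes as the microscope's. Plate 100 (x) x 130 (y) x 9 mm; a tongue 30 mm wide from its -y edge to y -126 mm carries the grip. It starts 175 to 215 mm short of home, before the catch, and slides along +y. Home: origin at y -4 to +2 mm in the microscope's frame, between catch and end stop.
- carrier_grip (a point): Centre of the top of the carrier's upright blue-grey grip, 70 mm above the bench; the grip is 24 mm wide (microscope's x), 12 mm thick (y), at y -115 mm on the carrier, and stands free above the tongue, whose top is 34 mm above the bench.
- catch (a joint): Lift of the yellow drop catch in rad, 0 = down, falls by its own weight (60 g). Bent steel flap hinged at the rear (+x) rail, nose towards -y with a 45 degree lead-in; rides about 0.1 rad up on the carrier while that passes below.
- catch_nose (a point): Low point of the catch's nose, 30 mm above the bench when down; its holding face is at y -69 mm from the microscope's origin, x 38 to 70 mm.
- screwdriver: Red-handled screwdriver lying on the bench on the rod's side. Leave alone.
- housing: Milled aluminium housing 100 x 140 x 26 mm, open on top, on the bench in front of the bed. Leave alone.
- jar: Small amber jar with white cap, 42 mm across, 50 mm tall, in front of the base on the rod's side. Leave alone.
- module: Small blue module board 55 x 75 x 11 mm on the bench beside the base, on the rod's side. Leave alone.
There are look-alikes about, which are no part of the job. There is more than one size of the carrier; the job needs the largest.

How it is judged:
By the outcome, as a careful person would: the job done as asked, in the order asked, and still so for the second after the job is handed in, with the robot touching nothing.
It also fails if it takes over 64 s, if anything falls off the work surface, if the arm or the gripper's body presses on something with over 40 N, if the wrist force passes 120 N, or if a joint passes its speed limit or range.

ROBOT

A 7-joint arm with a two-finger parallel gripper is mounted at the origin on the work surface. World frame = base frame: x ahead of the robot, y to its left, z up, the work surface at z = 0. Lengths are in m, angles in degrees, forces in N, time in s.
With the tool pointing down it reaches from about 0.425 to 0.875 m from the base axis. Payload 8.4 kg.
Tool frame: the origin (TCP) lies at the very end of the fingers, on their centre line; the grasp point (between the pads) lies 19 mm behind it; x points along the fingers, y is the direction in which the jaws open and shut, and the axes are right-handed (so a half turn about x gives the same grasp; the last joint's range is limited). The gripper opens to 87 mm and grips with 3 to 60 N. Pads are 19 mm wide; open, the fingers measure 117 mm over their backs; the gripper's body (75 mm by 190 mm) begins 51 mm behind the grasp point.
Start: joints at [-82.976, 19.091, 2.286, 83.961, -0.768, 76.965, -3.352], TCP at [0.143, 0.634, 0.223] pointing down, gripper open.
Joint ranges: [-147.57, 147.57], [-21.85, 119.76], [-74.77, 79.35], [14.55, 137.4], [-85.83, 265.84], [4.83, 119.75], [-152.11, 152.11]. Speed limits (degrees/s): [127.2, 127.2, 159.86, 159.86, 180, 180, 180].

INTERFACE

Orientations are given as a 3x3 rotation matrix whose columns are the frame's x, y, z axes.
In Python, from bench import manip gives the robot as it stands.
- The arm moves only by the tool step_arm, never from a script. Its arguments are lists of equal length, an entry for each row: "xyz": the shift along the world's x, y, z in mm, a list of three; "twist": the turn about the world's z in rad. In form: {"xyz": [[tx, ty, tz], ...], "twist": [twist, ...]}. A call has 1 to 12 rows; each row shifts and turns the pose as measured when the row begins; what a row does not reach is not made up. A row lasts 1/8 s, in which the tool goes at most 62.5 mm and 10.7 degrees, less where a joint would pass 70% of its speed; a pose out of reach is approached as far as the arm can. A call is refused whole if a number of a shift passes 62.5 or a number of a turn 0.188, either way. A call with a gripper value outside its range is refused whole. "gripper" is the closure, from -1 (fully open) to 1 (shut), so that 0 is half open, set as the call begins (left out, the last holds). The fingers move at their own pace and stop on an object; "force" is the grip in N (left out, the last holds). Time passes only in rows, so rows that do not move let the fingers close. It gives the time, the measured TCP pose, the force and the opening at its end, in the units of the state.
- manip.observe(): the state, without advancing time (a new reading comes with each control period).
- manip.camera(name): name is "side" or "top" or "wrist"; returns a dict with "pixels" (420x560x3 uint8, red, green, blue), "vfov" (degrees; the focal length in pixels is half the picture's height over the tangent of half this angle, whatever the lens; pixels are square), "cx", "cy" (the principal point, pixels), "R" (3x3) and "t" (3): a world point X has camera coordinates R X + t. Camera axes: x right, y down, z forward; pixel columns grow to the right and rows downward; lengths in m; the calibration is good to about 2 mm. A picture is of the moment at which its call begins. There is no depth.
- manip.hand_in(): hands the job in, once; it reports no verdict.
Trained networks look in a picture, given as the dict that the camera call returned (one of the last four; its "shot" number tells which), for a name from the list of things; names that differ only in an ending like _2 or _b are one class to them, and where a whole thing is asked for, a point or a joint stands for the part that bears it (a point fixed in the world has none). Each returns a list of dicts, best first, with "p" (0 to 1); they miss things now and then, are a little off and sometimes report something else, mostly with a low value. They report only what shows in the picture. A call takes as long as a camera call. They do not tell look-alikes from the thing itself.
- manip.masks_of(picture, name): "pixels" (420x560 bool, what is visible of it) and "position" ([column, row] in pixels, amid what is visible of it).
- manip.mark_of(picture, name): "position" ([column, row] in pixels: a listed point, or the origin of a listed thing).
The state is a dict: "time_s": time; "joints": joint angles; "qd": joint speeds; "effort": joint torques, N m; "tcp_pos": TCP position; "eef_rot": TCP orientation; "ft_force": force on the tool from outside, world axes, zero at the start; "torque": the same for the moment, N m; "gripper_width": opening from 0.0 (shut) to 1.0 (fully open).
Only numpy, scipy, OpenCV 4.12 (cv2) and the standard library are available. Lean on these libraries where they do the work, as an engineer would, in place of code of your own. Each camera call takes 0.05 s, during which the arm holds its last target.

## Working session

There is one attempt and no reset: what is moved stays moved. The work goes in short steps, Python scripts to look and compute and a tool call to move; the robot and the scene stay as the last step left them, time stands still between calls to the robot, and variables do not carry over. Pictures are saved under pics/ and viewed, and the job is handed in when it is done.

Besides the shell and the picture viewer there is one more tool, called after ">>>" by a JSON object that holds its "method" and its "body". step_arm: Moves the arm, as the interface text tells. Its arguments: {"type":"object","properties":{"xyz":{"type":"array"},"twist":{"type":"array"},"gripper":{"type":"number"},"force":{"type":"number"}},"required":["xyz","twist"]}

```bash
mkdir -p pics; cat > h.py <<'E'
from bench import manip
import numpy as np, cv2
def K(p):
    f=p["pixels"].shape[0]/2/np.tan(np.radians(p["vfov"])/2); return f,p["cx"],p["cy"]
def ray(p,uv):
    f,cx,cy=K(p); d=np.array([(uv[0]-cx)/f,(uv[1]-cy)/f,1.]); R=np.array(p["R"]);t=np.array(p["t"])
    d=R.T@d; return -R.T@t, d/np.linalg.norm(d)
def proj(p,X):
    f,cx,cy=K(p); c=np.array(p["R"])@np.array(X)+np.array(p["t"]); return np.array([f*c[0]/c[2]+cx,f*c[1]/c[2]+cy])
def tri(l):
    A=np.zeros((3,3));b=np.zeros(3);L=[]
    for p,uv in l:
        o,d=ray(p,uv);M=np.eye(3)-np.outer(d,d);A+=M;b+=M@o
    X=np.linalg.solve(A,b); return X,[np.round(proj(p,X)-np.array(uv),1) for p,uv in l]
def atz(p,uv,z):
    o,d=ray(p,uv); return o+d*(z-o[2])/d[2]
def save(p,n,crop=None,s=1):
    im=cv2.cvtColor(p["pixels"],cv2.COLOR_RGB2BGR)
    if crop: im=im[crop[1]:crop[3],crop[0]:crop[2]]
    if s!=1: im=cv2.resize(im,None,fx=s,fy=s,interpolation=cv2.INTER_CUBIC)
    cv2.imwrite("pics/"+n,im)
E
python3 - <<'E'
from h import *
np.set_printoptions(precision=4,suppress=True)
s=manip.observe(); print(s)
for n in ["side","top","wrist"]:
    p=manip.camera(n); save(p,n+"0.png"); print(n,p["vfov"],-np.array(p["R"]).T@np.array(p["t"]),np.array(p["R"])[2])
    for k in ["head_side","bed_end","rod_knob","carrier_grip","catch_nose","carrier","microscope"]:
        print(k,[(np.round(m["position"],1).tolist(),round(m["p"],2)) for m in manip.mark_of(p,k)][:5])
E
```

```text
{'time_s': 0.0, 'joints': array([-82.9754,  19.1311,   2.2851,  84.0126,  -0.767 ,  76.9642,
        -3.3511]), 'qd': array([ 0.0256, -0.1773, -0.003 , -0.0219, -0.0501,  0.0515,  0.0004]), 'effort': array([ -0.0005, -65.636 ,   1.3351, -40.381 ,  -0.0597,   0.0445,
         0.0002]), 'tcp_pos': array([0.1429, 0.6336, 0.2217]), 'eef_rot': array([[-0.0002,  0.22  ,  0.9755],
       [-0.0016,  0.9755, -0.22  ],
       [-1.    , -0.0016,  0.0001]]), 'ft_force': array([-0.3397, -0.4363, -0.1962]), 'torque': array([-0.0115,  0.0296,  0.0007]), 'gripper_width': 1.002248491057849}
side 47.00146296104107 [0.8381 0.6977 1.0545] [-0.2487 -0.542  -0.8027]
head_side [([303.1, 188.3], 0.96)]
bed_end [([261.2, 160.3], 0.83), ([286.2, 334.6], 0.47)]
rod_knob [([308.7, 209.3], 0.55)]
carrier_grip [([179.7, 185.7], 0.79), ([193.2, 132.6], 0.76), ([254.6, 139.0], 0.55)]
catch_nose [([266.3, 220.5], 0.53)]
carrier [([162.0, 212.1], 0.89), ([214.6, 148.3], 0.85), ([269.8, 180.2], 0.72)]
microscope [([293.2, 244.7], 0.95)]
top 53.30894787391575 [0.4728 0.0946 1.1437] [ 0.0823 -0.0192 -0.9964]
head_side [([238.4, 218.5], 0.77)]
bed_end [([356.0, 237.4], 0.86)]
rod_knob [([206.4, 213.8], 0.5)]
carrier_grip [([368.4, 238.9], 0.95), ([359.9, 152.5], 0.76), ([422.9, 192.6], 0.67)]
catch_nose [([280.0, 212.0], 0.44), ([353.6, 235.2], 0.29)]
carrier [([346.4, 130.8], 0.88), ([398.2, 205.1], 0.82), ([324.8, 238.1], 0.57)]
microscope [([256.0, 224.7], 0.63)]
wrist 70.38784196695869 [0.0738 0.6494 0.3837] [ 0.2515 -0.057  -0.9662]
head_side []
bed_end []
rod_knob []
carrier_grip []
catch_nose []
carrier []
microscope []
```

View pics/side0.png

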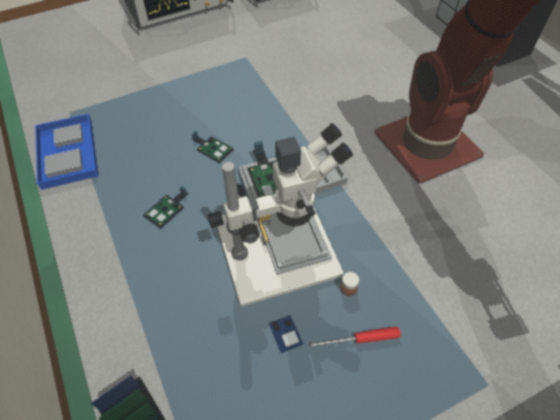

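View pics/top0.png

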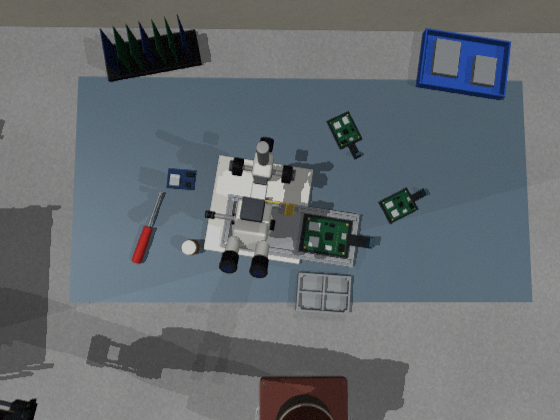

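View pics/wrist0.png

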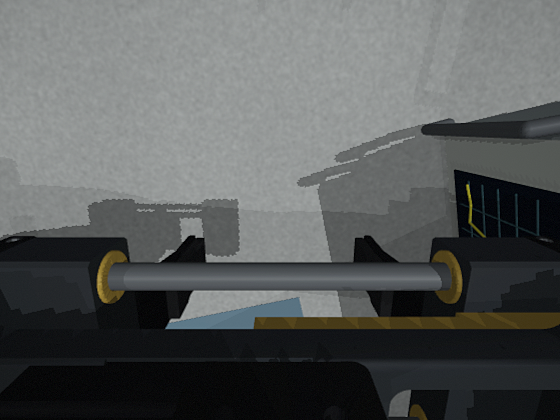

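```bash
python3 - <<'E'
from h import *
np.set_printoptions(precision=4,suppress=True)
S=manip.camera("side");T=manip.camera("top")
save(S,"s1.png",(170,110,370,310),3); save(T,"t1.png",(190,120,440,300),3)
def rp(n,a,b): 
    X,e=tri([(S,a),(T,b)]); print(n,X,e); return X
h=rp("head",[303.1,188.3],[238.4,218.5])
b=rp("bed",[261.2,160.3],[356,237.4])
rp("knob",[308.7,209.3],[206.4,213.8])
g=rp("grip",[254.6,139],[368.4,238.9])
rp("catch",[266.3,220.5],[280,212])
rp("car",[269.8,180.2],[324.8,238.1])
m=rp("mic",[293.2,244.7],[256,224.7])
for z in (.02,.028,.07): print(z,atz(T,[356,237.4],z),atz(S,[261.2,160.3],z))
E
```

```text
head [0.5182 0.1594 0.2627] [array([-1.2, -0.1]), array([-0.7,  1. ])]
bed [ 0.4821 -0.1369  0.0341] [array([-0.6, -0.1]), array([-0.4,  0.6])]
knob [0.5326 0.2218 0.2735] [array([1.9, 0.1]), array([ 0.9, -1.5])]
grip [ 0.4832 -0.1573  0.1002] [array([1.6, 0.2]), array([ 0.9, -1.5])]
catch [0.5543 0.0619 0.0397] [array([1.9, 0.2]), array([ 0.9, -1.6])]
car [ 0.4861 -0.0574  0.0335] [array([1.9, 0.2]), array([ 1. , -1.7])]
mic [ 0.5175  0.1293 -0.0055] [array([-0.3, -0. ]), array([-0.1,  0.2])]
0.02 [ 0.4838 -0.1408  0.02  ] [ 0.4757 -0.1473  0.02  ]
0.028 [ 0.4837 -0.1391  0.028 ] [ 0.4785 -0.1407  0.028 ]
0.07 [ 0.4833 -0.1303  0.07  ] [ 0.4932 -0.1064  0.07  ]
```

View pics/s1.png

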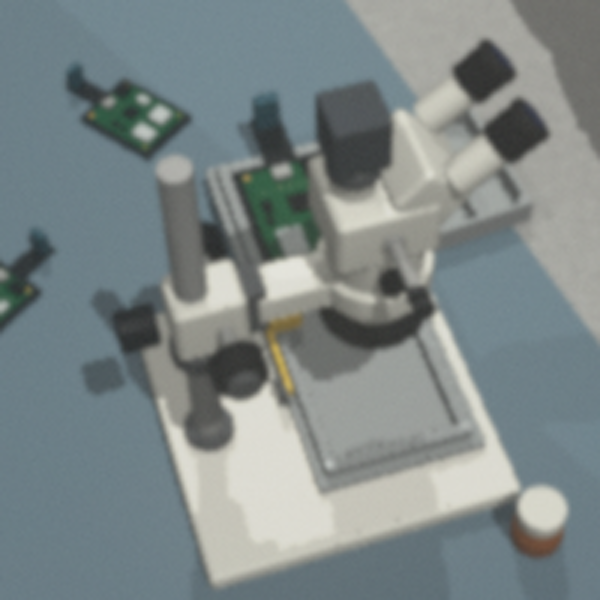

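View pics/t1.png

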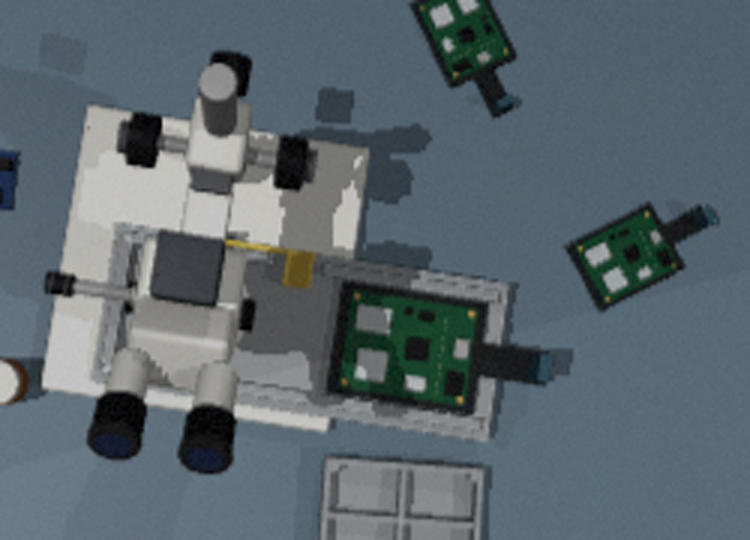

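In the bed, the carrier (top view 325,238; side view ~265,180) is the largest and sits between the rails. The two smaller look-alikes lie loose on the mat at top (345,131) and (398,205). The crops confirm this. Next I'm lifting the arm over the microscope and going round to the carrier side.

>>> {"method": "step_arm", "body": {"xyz": [[0,0,60],[0,0,60],[20,-20,55],[40,-40,25],[45,-42,10],[45,-42,0],[45,-42,0],[40,-45,0],[25,-55,0],[15,-60,0],[10,-60,0],[5,-60,0]], "twist": [0,0,0,0,0,0,0,0,0,0,0,0], "gripper": 1, "force": 25}}

```text
time_s: 2.8
tcp_pos: [0.4358, 0.156, 0.4361]
eef_rot: [[0.001, 0.213, 0.977], [-0.001, 0.977, -0.213], [-1.0, -0.001, 0.001]]
ft_force: [1.3, 0.5, 0.3]
gripper_width: 0.001
```

>>> {"method": "step_arm", "body": {"xyz": [[0,-60,0],[0,-60,0],[0,-60,0],[0,-60,0],[0,-60,0],[0,0,0]], "twist": [0.1,0.15,0.15,0.15,0.15,0]}}

```text
time_s: 3.55
tcp_pos: [0.4332, -0.1584, 0.437]
eef_rot: [[0.005, -0.473, 0.881], [0.005, 0.881, 0.473], [-1.0, 0.002, 0.007]]
ft_force: [0.3, 0.6, -0.7]
gripper_width: 0.009
```

```bash
python3 - <<'E'
from h import *
np.set_printoptions(precision=4,suppress=True)
s=manip.observe(); print(s["time_s"],s["joints"],s["tcp_pos"],s["eef_rot"][:,2],s["ft_force"])
W=manip.camera("wrist"); save(W,"w1.png")
for k in ["bed_end","carrier_grip","catch_nose","carrier"]:
    print(k,[(np.round(m["position"],1).tolist(),round(m["p"],2)) for m in manip.mark_of(W,k)][:5])
E
```

```text
3.55 [-46.982  -13.4324  50.6193  87.9142  10.1806 100.2617 122.9831] [ 0.4332 -0.1584  0.437 ] [0.8809 0.4732 0.0071] [ 0.289   0.6408 -0.6961]
bed_end [([277.1, 188.4], 0.78)]
carrier_grip [([261.6, 181.0], 0.87), ([159.2, 202.0], 0.83)]
catch_nose [([482.9, 314.9], 0.17)]
carrier [([202.1, 199.9], 0.79), ([313.0, 213.6], 0.76)]
```

View pics/w1.png

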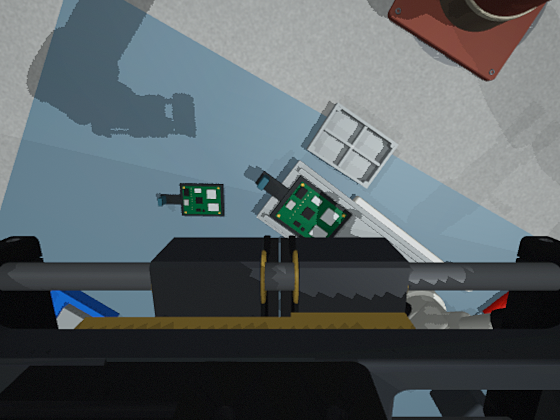

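The wrist view shows the bed carrier's grip at about (261,181), and a small look-alike with its grip at (159,202).

```bash
python3 - <<'E'
from h import *
np.set_printoptions(precision=4,suppress=True)
W=manip.camera("wrist");S=manip.camera("side");T=manip.camera("top")
save(W,"w2.png",(230,140,380,250),5); save(S,"s2.png",None,1.4)
for n,p in (("S",S),("T",T)):
  for k in ["bed_end","carrier_grip","carrier","head_side","rod_knob","microscope"]:
    print(n,k,[(np.round(m["position"],1).tolist(),round(m["p"],2)) for m in manip.mark_of(p,k)][:5])
import pickle; pickle.dump((W,S,T),open("v2.pkl","wb"))
E
```

```text
S bed_end [([259.9, 158.7], 0.83)]
S carrier_grip [([193.2, 132.0], 0.89), ([257.3, 142.0], 0.68), ([181.5, 185.1], 0.6)]
S carrier [([163.7, 212.3], 0.86), ([213.7, 149.3], 0.7), ([270.2, 181.8], 0.68)]
S head_side [([301.9, 189.6], 0.95)]
S rod_knob [([308.0, 211.1], 0.73)]
S microscope [([288.8, 242.6], 0.84), ([318.2, 171.2], 0.68), ([260.2, 160.8], 0.26)]
T bed_end [([353.6, 237.5], 0.62)]
T carrier_grip [([423.1, 191.5], 0.94), ([368.5, 239.6], 0.7), ([320.3, 237.2], 0.25)]
T carrier [([345.7, 130.8], 0.91), ([322.4, 237.6], 0.86), ([398.1, 207.6], 0.63)]
T head_side [([237.5, 217.3], 0.67), ([189.9, 244.8], 0.45)]
T rod_knob [([209.6, 213.6], 0.55)]
T microscope [([256.0, 224.0], 0.6)]
```

View pics/s2.png

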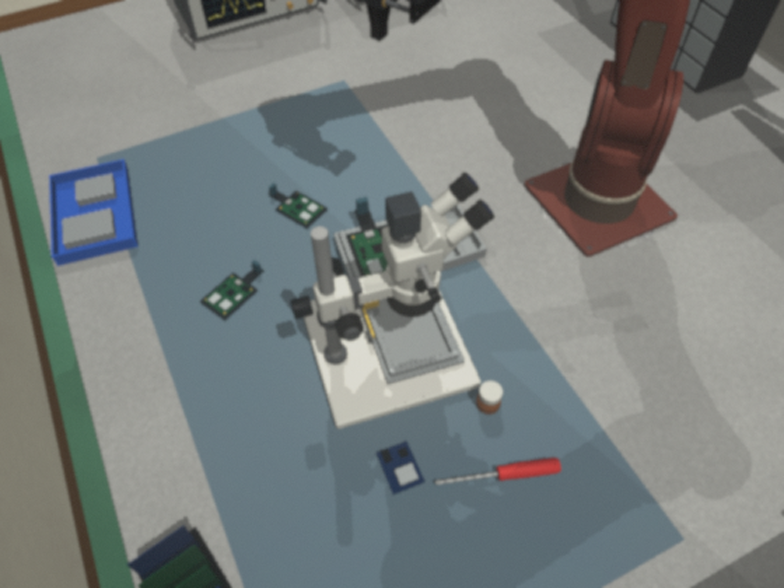

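View pics/w2.png

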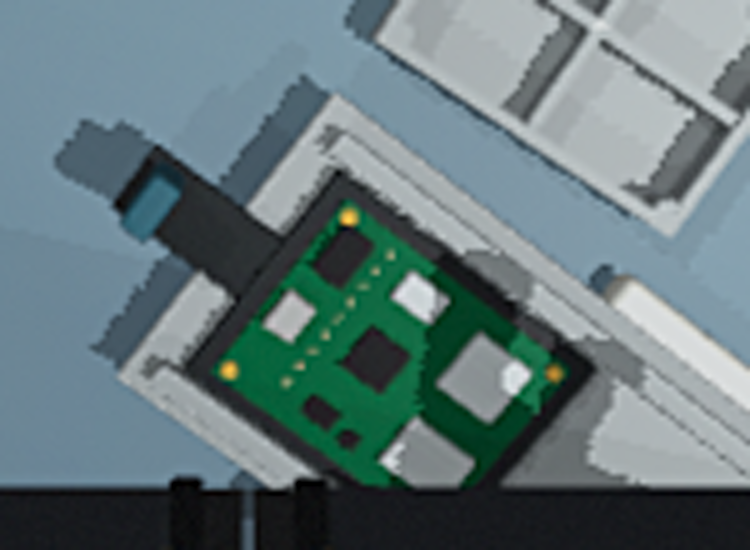

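```bash
python3 - <<'E'
from h import *
import pickle
np.set_printoptions(precision=4,suppress=True)
W,S,T=pickle.load(open("v2.pkl","rb"))
g,e=tri([(W,[261,180.7]),(S,[257.6,142.5]),(T,[370,241])]);print("grip3",g,e)
print(tri([(W,[261,180.7]),(S,[257.6,142.5])]), atz(W,[261,180.7],.07),atz(S,[257.6,142.5],.07),atz(T,[370.,241],.07))
# bed corners in wrist (top of rail z .040?) -y end corners crop (335,95),(125,378)
for z in (.02,.028,.04):
  a=atz(W,[230+335/5,140+95/5],z);b=atz(W,[230+125/5,140+378/5],z);print(z,a,b,np.linalg.norm(a-b),(a+b)/2,np.degrees(np.arctan2(-(b-a)[0],(b-a)[1])))
# plate corners z .037: crop (340,170),(190,368),(595,370)
c=[atz(W,[230+x/5,140+y/5],.037) for x,y in((340,170),(190,368),(595,370))];print(c,np.linalg.norm(c[0]-c[1]),np.linalg.norm(c[0]-c[2]))
d=c[2]-c[0];print("y dir",d/np.linalg.norm(d)); d=c[1]-c[0];print("x dir",d/np.linalg.norm(d))
print("mic T",atz(T,[256,224.3],0),"head S/T .262",atz(S,[302.2,189.2],.262),atz(T,[238,218],.262))
print("knob",tri([(S,[308,211]),(T,[208,213.7])]))
for a in ([308,211],[310.6,210.3]): print(atz(S,a,.262))
print(atz(T,[208,213.7],.262))
E
```

```text
grip3 [ 0.472  -0.1694  0.0681] [array([-0.8,  2. ]), array([0.9, 0.6]), array([1. , 0.9])]
(array([ 0.4707, -0.1712,  0.0677]), [array([-1.4,  0.8]), array([1. , 0.2])]) [ 0.4678 -0.1698  0.07  ] [ 0.4738 -0.171   0.07  ] [ 0.4742 -0.1663  0.07  ]
0.02 [ 0.4063 -0.1272  0.02  ] [ 0.5458 -0.1456  0.02  ] 0.14072520630016275 [ 0.4761 -0.1364  0.02  ] -97.53158185965621
0.028 [ 0.4058 -0.128   0.028 ] [ 0.5434 -0.1462  0.028 ] 0.13877537307043175 [ 0.4746 -0.1371  0.028 ] -97.53158185965623
0.04 [ 0.4051 -0.1292  0.04  ] [ 0.5398 -0.147   0.04  ] 0.1358506232258352 [ 0.4724 -0.1381  0.04  ] -97.53158185965623
[array([ 0.4288, -0.1133,  0.037 ]), array([ 0.5248, -0.1263,  0.037 ]), array([0.4493, 0.0134, 0.037 ])] 0.09687228800516039 0.1283803164174428
y dir [0.1596 0.9872 0.    ]
x dir [ 0.991  -0.1342  0.    ]
mic T [0.519  0.1288 0.    ] head S/T .262 [0.5186 0.1616 0.262 ] [0.5215 0.1589 0.262 ]
knob (array([0.533 , 0.2198, 0.2655]), [array([1.7, 0.1]), array([ 0.9, -1.4])])
[0.5346 0.216  0.262 ]
[0.5291 0.2168 0.262 ]
[0.5304 0.2221 0.262 ]
```

>>> {"method": "step_arm", "body": {"xyz": [[17,-28,-40],[16,-28,-60],[0,0,-60],[0,0,-60],[0,0,-50],[0,0,-30],[0,0,0]], "twist": [0,0,0.05,0.05,0.05,0.05,0]}}

```text
time_s: 5.42
tcp_pos: [0.4681, -0.2098, 0.1731]
eef_rot: [[0.007, -0.611, 0.791], [-0.001, 0.791, 0.611], [-1.0, -0.005, 0.005]]
ft_force: [0.4, -0.3, 0.9]
gripper_width: 0.004
```

```bash
python3 - <<'E'
from h import *
np.set_printoptions(precision=4,suppress=True)
s=manip.observe(); print(s["time_s"],s["joints"],s["tcp_pos"],s["eef_rot"][:,2],s["ft_force"])
W=manip.camera("wrist"); save(W,"w3.png")
S=manip.camera("side"); save(S,"s3.png",(150,0,560,300),1.9)
print([(np.round(m["position"],1).tolist(),round(m["p"],2)) for m in manip.mark_of(W,"carrier_grip")][:5])
E
```

```text
5.425 [-24.3787   4.8231  46.5133 108.7748  -3.922   67.5418 151.1913] [ 0.4681 -0.2098  0.1731] [0.7914 0.6113 0.0055] [ 0.41   -0.3034  0.9306]
[([113.2, 226.4], 0.78), ([308.1, 232.4], 0.64)]
```

View pics/w3.png

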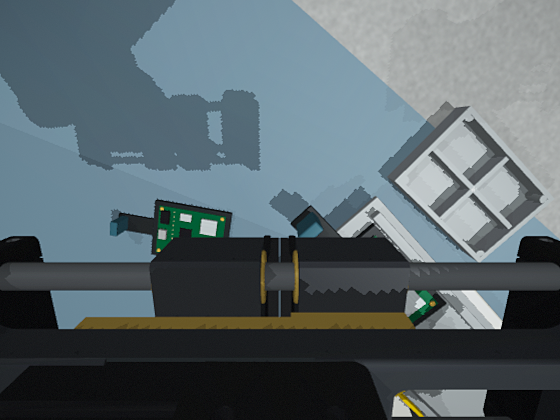

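View pics/s3.png

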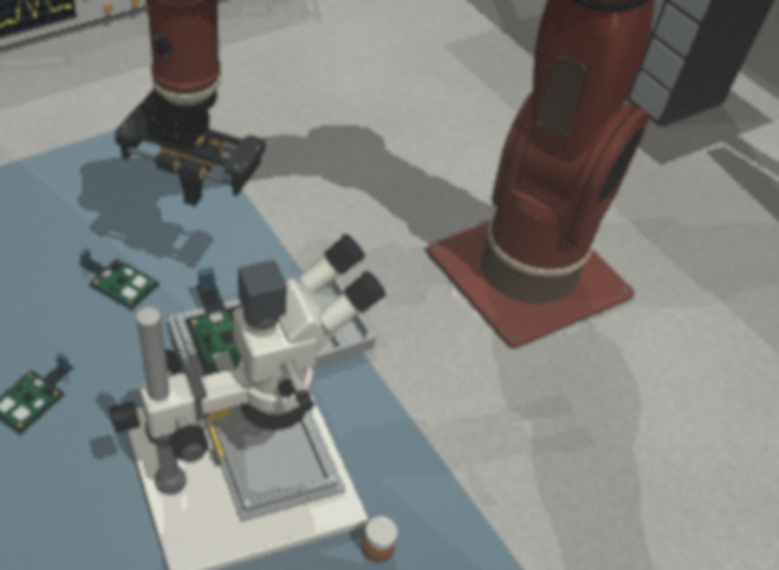

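>>> {"method": "step_arm", "body": {"xyz": [[0,-2,-40],[0,-2,-45],[0,0,-30],[0,0,-8],[0,0,0]], "twist": [-0.1,-0.1,0,0,0]}}

```text
time_s: 6.2
tcp_pos: [0.4767, -0.2119, 0.0562]
eef_rot: [[0.023, -0.443, 0.896], [-0.009, 0.896, 0.443], [-1.0, -0.018, 0.016]]
ft_force: [0.7, 0.5, 0.0]
gripper_width: 0.008
```

```bash
python3 - <<'E'
from h import *
np.set_printoptions(precision=4,suppress=True)
s=manip.observe(); print(s["time_s"],s["joints"],s["tcp_pos"],s["eef_rot"][:,2],s["ft_force"])
S=manip.camera("side"); save(S,"s4.png",(200,60,400,210),4)
T=manip.camera("top"); save(T,"t4.png",(200,130,450,310),3)
print([(np.round(m["position"],1).tolist(),round(m["p"],2)) for m in manip.mark_of(S,"carrier_grip")][:5])
p=s["tcp_pos"]; print(proj(S,p),proj(T,p))
E
```

```text
6.2 [-20.9967  15.5194  45.6034 115.3734 -13.8996  53.0236 148.0249] [ 0.4767 -0.2119  0.0562] [0.8964 0.443  0.0164] [0.7365 0.4606 0.0078]
[([254.9, 140.7], 0.8), ([193.3, 130.9], 0.66), ([183.2, 185.3], 0.61)]
[250.826  136.9009] [386.1286 240.0747]
```

View pics/s4.png

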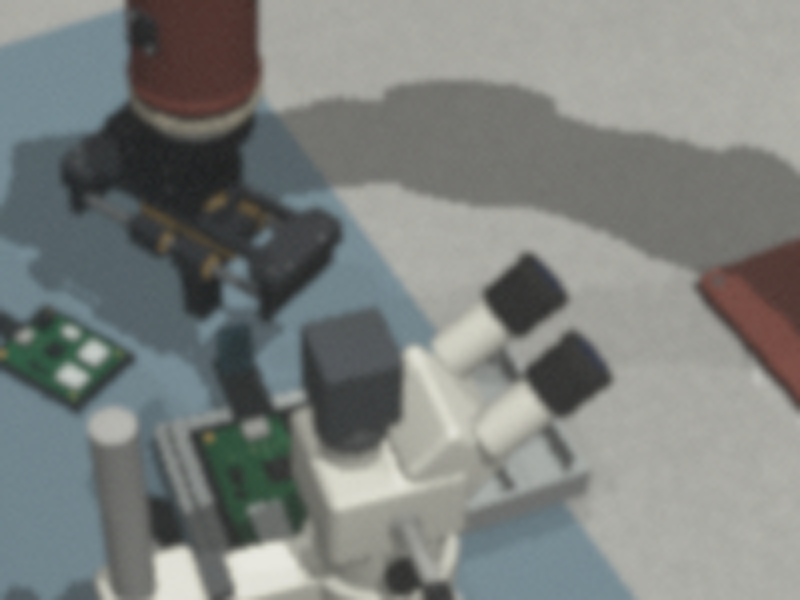

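View pics/t4.png

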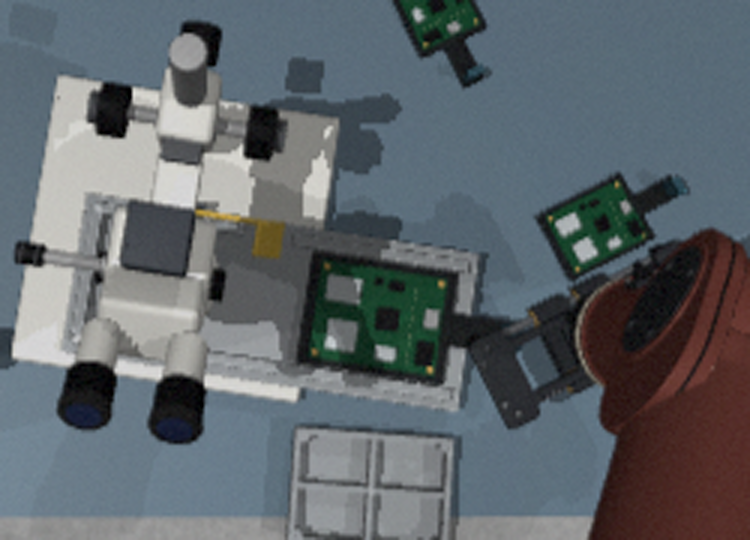

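>>> {"method": "step_arm", "body": {"xyz": [[-9,0,-6],[-2,4,-3],[1,5,0],[1,5,0]], "twist": [0,0,0,0]}}

```text
time_s: 6.85
tcp_pos: [0.468, -0.1978, 0.0487]
eef_rot: [[0.027, -0.441, 0.897], [-0.008, 0.897, 0.441], [-1.0, -0.019, 0.021]]
ft_force: [0.1, -0.5, -0.4]
gripper_width: 0.003
```

```bash
cat > st.py <<'E'
from h import *
np.set_printoptions(precision=4,suppress=True)
def mic(p):
    yx=np.array([.134,.991]);xx=np.array([.991,-.134]);d=np.array(p[:2])-[.515,.128]
    return np.round([d@xx*1000,d@yx*1000],1)
s=manip.observe(); print(s["time_s"],s["joints"],s["tcp_pos"],"zang",np.degrees(np.arctan2(s["eef_rot"][1,2],s["eef_rot"][0,2])),s["eef_rot"][:,0],s["ft_force"],"mic",mic(s["tcp_pos"]))
E
python3 st.py
```

```text
6.85 [-22.4053  14.1274  45.341  117.6659 -13.0348  51.3914 146.1819] [ 0.468  -0.1978  0.0487] zang 26.204619648791823 [ 0.0272 -0.008  -0.9996] [ 0.0741 -0.5211 -0.3978] mic [  -3.  -329.2]
```

>>> {"method": "step_arm", "body": {"xyz": [[0.7,5,0],[1,7,0],[1.2,9,0],[1.4,10,0],[1.4,10,0],[1.4,10,0]], "twist": [0,0.03,0.04,0.05,0.05,0.05]}}

```text
time_s: 7.6
tcp_pos: [0.4759, -0.1436, 0.0489]
eef_rot: [[0.029, -0.639, 0.769], [-0.003, 0.769, 0.639], [-1.0, -0.02, 0.02]]
ft_force: [-1.2, -3.8, -0.6]
gripper_width: 0.005
```

```bash
cat >> st.py <<'E'
import sys
if len(sys.argv)>1:
    n=sys.argv[1]; S=manip.camera("side");T=manip.camera("top")
    save(S,"s%s.png"%n,(200,60,400,260),3);save(T,"t%s.png"%n,(200,130,450,310),3)
    a=cv2.imread("pics/s%s.png"%n);b=cv2.imread("pics/t%s.png"%n);b=cv2.resize(b,None,fx=.6,fy=.6);a=cv2.resize(a,None,fx=.58,fy=.58)
    h=max(a.shape[0],b.shape[0]);f=lambda i:np.vstack([i,np.zeros((h-i.shape[0],i.shape[1],3),np.uint8)])
    cv2.imwrite("pics/c%s.png"%n,np.hstack([f(a),f(b)]))
    for k in ["carrier","carrier_grip"]:
        print(k,[(mic(atz(T,m["position"],.07 if "g" in k else .028)),round(m["p"],2)) for m in manip.mark_of(T,k)][:4])
E
python3 st.py 5
```

```text
7.6 [-23.4336  11.522   38.8653 118.8818  -9.6403  50.8597 150.492 ] [ 0.4759 -0.1436  0.0489] zang 39.73009640277206 [ 0.0286 -0.0028 -0.9996] [-1.1595 -3.8057 -0.6185] mic [  -2.4 -274.4]
carrier [(array([  -7.3, -134.8]), 0.91), (array([ 286.7, -200.1]), 0.77), (array([ 101.9, -371.4]), 0.72)]
carrier_grip [(array([ 151.8, -420. ]), 0.9), (array([  -4.2, -251.5]), 0.86), (array([ 218.4, -235.6]), 0.75)]
```

View pics/c5.png

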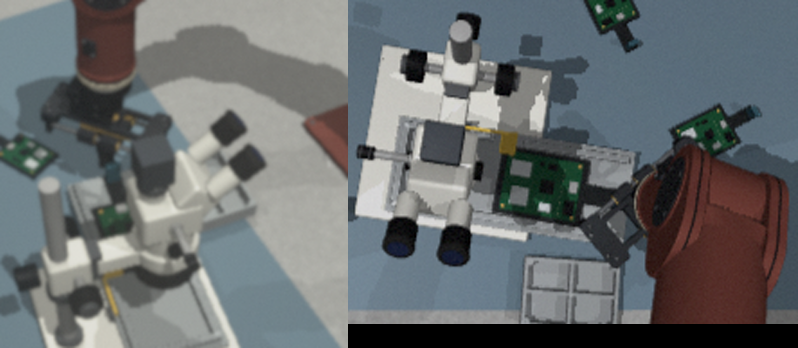

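>>> {"method": "step_arm", "body": {"xyz": [[1.4,10,0],[1.4,10,0],[1.4,10,0],[1.4,10,0],[1.4,10,0]], "twist": [0.015,0.015,0.02,0.02,0.02]}}

```text
time_s: 8.43
tcp_pos: [0.4832, -0.0921, 0.049]
eef_rot: [[0.029, -0.705, 0.709], [-0.001, 0.709, 0.705], [-1.0, -0.021, 0.02]]
ft_force: [2.2, -2.6, -1.2]
gripper_width: 0.003
```

```bash
python3 st.py 6
```

```text
8.425 [-27.5505  10.5073  36.4075 119.4859  -8.3196  50.6493 148.3627] [ 0.4832 -0.0921  0.049 ] zang 44.866298133969984 [ 0.0292 -0.0006 -0.9996] [ 2.1638 -2.622  -1.1989] mic [  -2.  -222.4]
carrier [(array([ 103.8, -375.5]), 0.89), (array([ 284. , -208.4]), 0.75), (array([ -4.3, -80.3]), 0.65)]
carrier_grip [(array([ 218.4, -243.5]), 0.9), (array([ 139.6, -427.4]), 0.72), (array([   2.3, -193.3]), 0.7)]
```

View pics/c6.png

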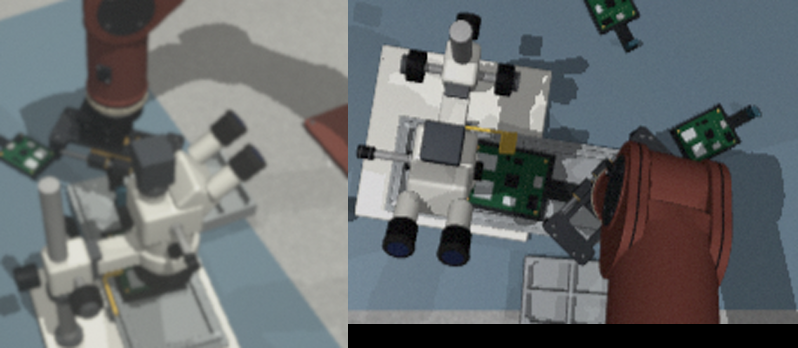

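>>> {"method": "step_arm", "body": {"xyz": [[1.4,10,0],[1.4,10,0],[1.4,10,0],[1.4,10,0]], "twist": [0.03,0.03,0.03,0.03]}}

```text
time_s: 9.12
tcp_pos: [0.4893, -0.0518, 0.0492]
eef_rot: [[0.03, -0.787, 0.616], [0.002, 0.616, 0.788], [-1.0, -0.022, 0.02]]
ft_force: [1.1, -3.7, -0.7]
gripper_width: 0.007
```

```bash
python3 st.py 7
```

```text
9.125 [-28.9722  10.1437  32.6835 119.366   -7.3563  50.5868 149.7976] [ 0.4893 -0.0518  0.0492] zang 51.98872119076146 [ 0.03    0.0022 -0.9995] [ 1.0713 -3.7301 -0.6686] mic [  -1.4 -181.6]
carrier [(array([  94.2, -372.8]), 0.96), (array([ 289.2, -209.1]), 0.67), (array([ -7.4, -38.2]), 0.59)]
carrier_grip [(array([ 228. , -233.6]), 0.91), (array([ 147.5, -421.3]), 0.72), (array([   2.8, -153.8]), 0.58)]
```

View pics/c7.png

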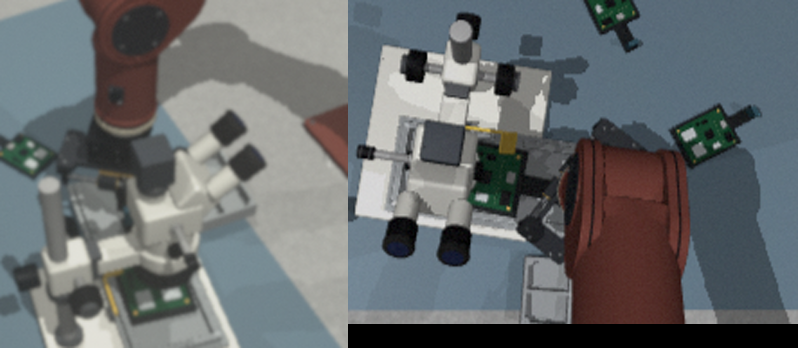

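>>> {"method": "step_arm", "body": {"xyz": [[1.4,10,0],[1.4,10,0],[1.1,8,0]], "twist": [0.03,0.03,0.03]}}

```text
time_s: 9.7
tcp_pos: [0.4931, -0.0236, 0.0491]
eef_rot: [[0.029, -0.841, 0.541], [0.004, 0.541, 0.841], [-1.0, -0.022, 0.02]]
ft_force: [1.4, -2.9, 0.3]
gripper_width: 0.007
```

```bash
python3 st.py 8
```

```text
9.7 [-28.2005  10.0722  28.2538 118.9712  -6.4538  50.6202 150.896 ] [ 0.4931 -0.0236  0.0491] zang 57.2634837637536 [ 0.0294  0.0043 -0.9996] [ 1.3677 -2.9444  0.3444] mic [  -1.3 -153.2]
carrier [(array([ 103.8, -366. ]), 0.93), (array([ -6.7, -14.2]), 0.66), (array([ 287.1, -206.4]), 0.62)]
carrier_grip [(array([  -6.7, -124.7]), 0.85), (array([ 141.5, -425.6]), 0.74), (array([ 214.6, -237.4]), 0.7)]
```

View pics/c8.png

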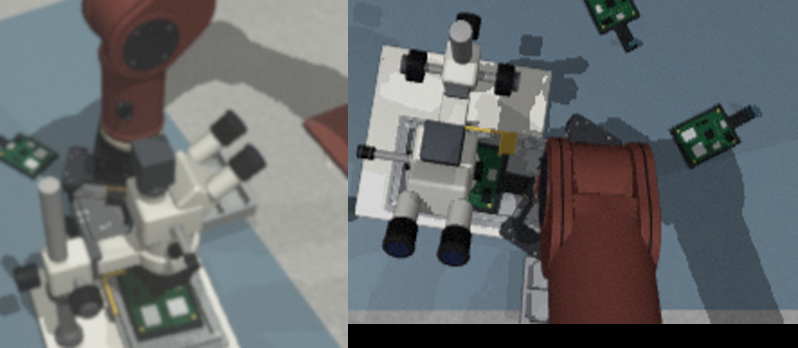

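>>> {"method": "step_arm", "body": {"xyz": [[0.7,5,0],[0.5,4,0]], "twist": [0.015,0.015]}}

```text
time_s: 10.15
tcp_pos: [0.4938, -0.0152, 0.0489]
eef_rot: [[0.028, -0.856, 0.517], [0.005, 0.517, 0.856], [-1.0, -0.022, 0.019]]
ft_force: [2.1, -4.2, -0.4]
gripper_width: 0.008
```

>>> {"method": "step_arm", "body": {"xyz": [[0.4,3,0]], "twist": [0.01]}}

```text
time_s: 10.28
tcp_pos: [0.4944, -0.0123, 0.049]
eef_rot: [[0.029, -0.861, 0.508], [0.005, 0.508, 0.861], [-1.0, -0.022, 0.019]]
ft_force: [2.1, -3.0, -0.3]
gripper_width: 0.003
```

```bash
python3 st.py
```

```text
10.275 [-26.7332  10.0515  25.2215 118.7197  -5.835   50.6574 151.2105] [ 0.4944 -0.0123  0.049 ] zang 59.49435335829741 [ 0.0287  0.0052 -0.9996] [ 2.055  -3.0479 -0.3205] mic [  -1.6 -141.8]
```

>>> {"method": "step_arm", "body": {"xyz": [[0.3,2.5,0]], "twist": [0]}}

```text
time_s: 10.4
tcp_pos: [0.4948, -0.0098, 0.049]
eef_rot: [[0.029, -0.861, 0.508], [0.005, 0.508, 0.861], [-1.0, -0.022, 0.019]]
ft_force: [0.5, -2.7, -0.8]
gripper_width: 0.006
```

>>> {"method": "step_arm", "body": {"xyz": [[0.3,2.5,0]], "twist": [0]}}

```text
time_s: 10.52
tcp_pos: [0.4951, -0.0071, 0.049]
eef_rot: [[0.029, -0.861, 0.508], [0.005, 0.508, 0.861], [-1.0, -0.022, 0.019]]
ft_force: [0.7, -2.7, 0.1]
gripper_width: 0.007
```

>>> {"method": "step_arm", "body": {"xyz": [[0.3,2.5,0]], "twist": [0]}}

```text
time_s: 10.65
tcp_pos: [0.4954, -0.0052, 0.049]
eef_rot: [[0.029, -0.861, 0.508], [0.004, 0.508, 0.861], [-1.0, -0.023, 0.018]]
ft_force: [0.4, -11.4, 0.4]
gripper_width: 0.009
```

>>> {"method": "step_arm", "body": {"xyz": [[0.3,2.5,0]], "twist": [0]}}

```text
time_s: 10.78
tcp_pos: [0.4956, -0.005, 0.049]
eef_rot: [[0.029, -0.86, 0.509], [0.002, 0.509, 0.861], [-1.0, -0.024, 0.016]]
ft_force: [0.4, -14.8, 0.6]
gripper_width: 0.007
```

```bash
python3 st.py 9
```

```text
10.775 [-27.5462  10.1706  25.023  118.5725  -5.5445  50.6842 149.9036] [ 0.4956 -0.005   0.049 ] zang 59.38679424222376 [ 0.0285  0.0015 -0.9996] [  0.4418 -14.7948   0.6392] mic [  -1.4 -134.4]
carrier [(array([ 294.9, -202.1]), 0.91), (array([1.7, 2.3]), 0.79), (array([ 107.5, -368.5]), 0.67)]
carrier_grip [(array([ 222.3, -236.7]), 0.71), (array([  -2. , -109.8]), 0.68), (array([ 150.9, -424.6]), 0.6)]
```

View pics/c9.png

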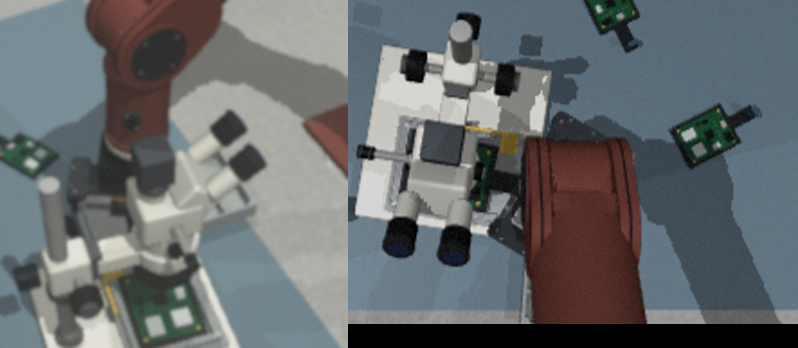

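The force rose to about 15 N with the carrier at about +2 mm, so it is on the stop. I'm backing off straight out and looking.

>>> {"method": "step_arm", "body": {"xyz": [[-1.4,-10,0],[-4,-30,0],[-6,-45,10],[-6,-45,40],[0,-20,60],[0,0,60],[0,0,0]], "twist": [0,0,-0.1,-0.1,-0.1,-0.1,0]}}

```text
time_s: 11.85
tcp_pos: [0.4753, -0.147, 0.2228]
eef_rot: [[0.023, -0.588, 0.808], [-0.001, 0.808, 0.589], [-1.0, -0.014, 0.017]]
ft_force: [0.1, 0.0, -0.3]
gripper_width: 0.004
```

```bash
python3 st.py 10; python3 - <<'E'
from h import *
W=manip.camera("wrist"); save(W,"w10.png")
T=manip.camera("top"); save(T,"t10b.png",(240,180,370,280),6)
E
```

```text
11.85 [ -9.0461  -0.511   21.2991 106.5715  -0.0088  72.6224 138.3077] [ 0.4753 -0.147   0.2228] zang 36.05811802177548 [ 0.0226 -0.0014 -0.9997] [ 0.1047  0.0495 -0.3496] mic [  -2.5 -277.9]
carrier [(array([ 112.1, -370.7]), 0.65), (array([-4.3, -0.4]), 0.61), (array([ 289.1, -206.9]), 0.58)]
carrier_grip [(array([  -7.4, -110.6]), 0.87), (array([ 225. , -231.1]), 0.79), (array([ 147.4, -426.5]), 0.75)]
```

View pics/t10b.png

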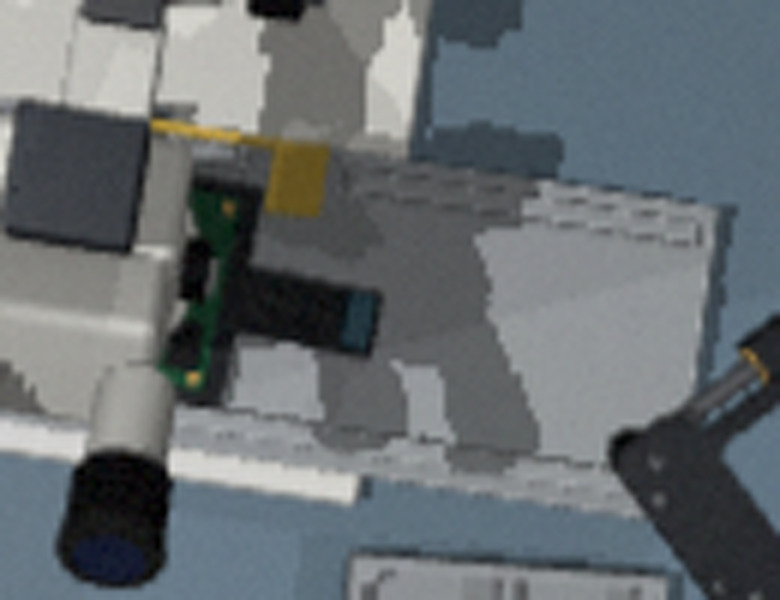

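View pics/s10.png

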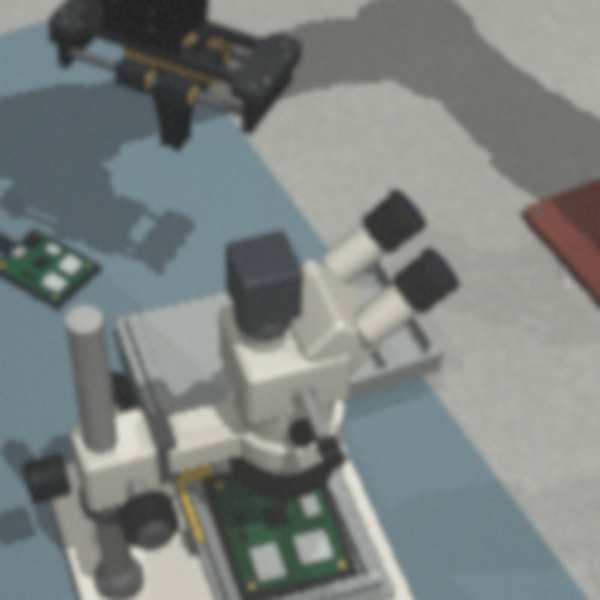

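View pics/w10.png

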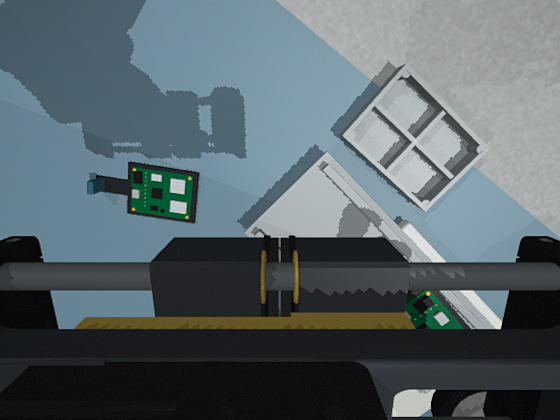

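```bash
python3 - <<'E'
from h import *
def cen(im,off,s):
    hsv=cv2.cvtColor(im,cv2.COLOR_BGR2HSV); m=cv2.inRange(hsv,(18,120,90),(32,255,255))
    n,l,st,c=cv2.connectedComponentsWithStats(m); i=1+np.argmax(st[1:,4]); x,y,w,h,a=st[i]
    return np.round([off[0]+c[i][0]/s,off[1]+c[i][1]/s,off[0]+x/s,off[1]+y/s,off[0]+(x+w)/s,off[1]+(y+h)/s,a/s/s],2)
for n in ("4","5","6","7","8","9","10"):
    print(n,"T",cen(cv2.imread("pics/t%s.png"%n),(200,130),3),end=" ")
    print("S",cen(cv2.imread("pics/s%s.png"%n),(200,60),4 if n=="4" else 3) if n!="4" else "")
print("s1",cen(cv2.imread("pics/s1.png"),(170,110),3))
E
```

```text
4 T [285.82 207.82 265.33 199.67 294.67 216.   133.11] S 
5 T [285.47 207.48 265.   199.67 294.   216.   127.67] S [263.6  231.38 261.   224.67 266.67 239.    20.44]
6 T [285.29 207.24 265.   199.67 294.   215.   125.22] S [263.68 231.45 261.   223.67 267.   239.33  22.67]
7 T [285.2  207.24 265.33 199.67 294.   215.   125.11] S [263.63 231.31 260.67 223.67 267.   239.33  23.33]
8 T [285.3  207.41 265.   199.67 294.   216.   129.11] S [263.65 231.36 260.67 224.   267.   239.67  23.  ]
9 T [285.84 207.88 265.   199.67 294.67 216.   133.11] S [263.52 231.36 261.   224.67 266.67 238.67  20.22]
10 T [285.74 207.8  265.   199.67 294.67 216.   131.56] S [263.6  231.52 261.   224.67 266.67 239.    20.56]
s1 [263.43 231.14 260.67 224.33 266.67 239.33  22.22]
```

The carrier is home. The yellow flap's top-view outline is back at its start values (285.7,207.8, area 132, against 285.3,207.3, area 125 while riding up), and its nose is behind the carrier's edge. Next is the rod: up and over the microscope.

>>> {"method": "step_arm", "body": {"xyz": [[0,0,60],[0,0,60],[0,0,60],[0,0,45],[5,20,0],[5,35,0],[5,40,0],[5,40,0],[5,40,0],[5,40,0],[5,35,0],[5,25,0]], "twist": [-0.1,-0.15,-0.18,-0.18,-0.18,-0.18,-0.18,-0.18,-0.18,-0.18,-0.18,-0.18]}}

```text
time_s: 13.65
tcp_pos: [0.5089, 0.1387, 0.4346]
eef_rot: [[-0.012, 0.996, 0.089], [0.004, 0.089, -0.996], [-1.0, -0.012, -0.005]]
ft_force: [-0.2, -2.0, 0.6]
gripper_width: 0.01
```

```bash
python3 st.py
```

```text
13.65 [-23.5392   3.6313   4.0678  78.013   -0.7293  98.9467 -14.4615] [0.5089 0.1387 0.4346] zang -84.87531438995897 [-0.0123  0.0042 -0.9999] [-0.2446 -2.0367  0.6385] mic [-7.5  9.8]
```

>>> {"method": "step_arm", "body": {"xyz": [[8,0,0],[6,0,0],[0,0,0],[0,0,0]], "twist": [-0.12,-0.1,0,0], "gripper": -0.2}}

```text
time_s: 14.15
tcp_pos: [0.5224, 0.1427, 0.4292]
eef_rot: [[-0.02, 0.991, -0.13], [0.005, -0.129, -0.992], [-1.0, -0.021, -0.002]]
ft_force: [-0.1, -0.1, -0.3]
gripper_width: 0.371
```

```bash
python3 st.py; python3 - <<'E'
from h import *
import pickle
W=manip.camera("wrist"); save(W,"w11.png"); pickle.dump(W,open("w11.pkl","wb"))
for k in("rod_knob","head_side"): print(k,[(np.round(m["position"],1).tolist(),round(m["p"],2)) for m in manip.mark_of(W,k)][:5])
print(proj(W,[.529,.219,.262]))
E
```

```text
14.15 [-23.7987   5.5785   4.748   76.5594  -1.1073  98.8828 -26.6731] [0.5224 0.1427 0.4292] zang -97.44374224079623 [-0.0202  0.0047 -0.9998] [-0.1154 -0.0636 -0.3293] mic [ 5.4 15.6]
rod_knob [([279.0, 122.7], 0.87)]
head_side [([278.2, 175.2], 0.61)]
[279.83775917 122.78350031]
```

View pics/w11.png

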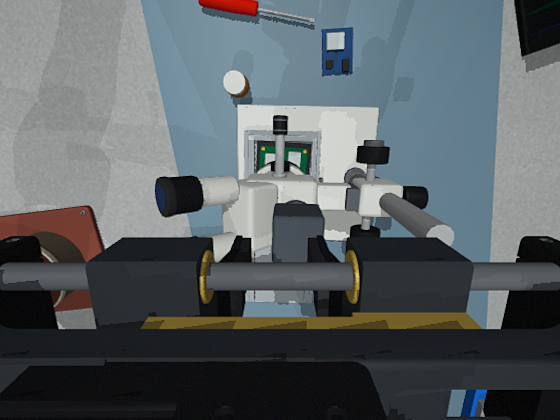

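>>> {"method": "step_arm", "body": {"xyz": [[4,40,0],[3,30,0],[0,0,0]], "twist": [0,0,0]}}

```text
time_s: 14.68
tcp_pos: [0.5294, 0.2134, 0.4306]
eef_rot: [[-0.018, 0.991, -0.13], [0.006, -0.13, -0.991], [-1.0, -0.018, -0.003]]
ft_force: [0.5, -0.8, -1.1]
gripper_width: 0.596
```

```bash
python3 st.py; python3 - <<'E'
from h import *
import pickle
A=pickle.load(open("w11.pkl","rb"))
W=manip.camera("wrist"); save(W,"w12.png",(200,100,360,300),3); save(A,"w11c.png",(240,80,340,230),4)
m=[(np.round(m["position"],1).tolist(),round(m["p"],2)) for m in manip.mark_of(W,"rod_knob")][:5];print(m)
print(tri([(A,[279,123.5]),(W,m[0][0])]))
print(proj(W,[.529,.219,.262]))
E
```

```text
14.675 [-27.7371   9.0945   2.157   72.4348  -1.0922  99.2597 -33.2611] [0.5294 0.2134 0.4306] zang -97.48959982887006 [-0.0179  0.0057 -0.9998] [ 0.523  -0.7738 -1.0807] mic [ 2.8 86.5]
[([281.2, 190.9], 0.62)]
(array([0.52844424, 0.21817273, 0.27129826]), [array([ 0.2, -0. ]), array([-0.2,  0. ])])
[281.47025296 188.49461159]
```

View pics/w12.png

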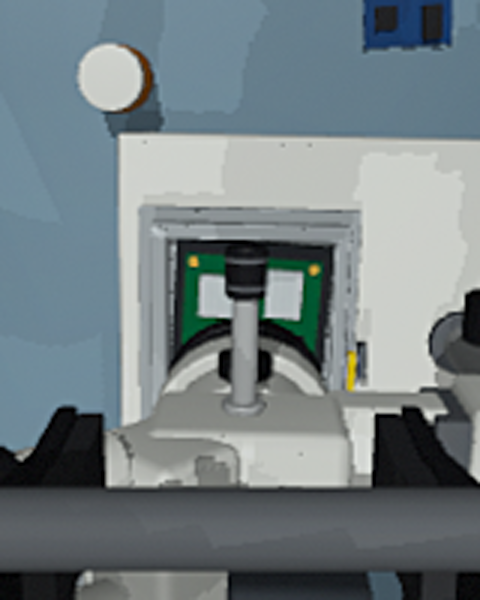

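View pics/w11c.png

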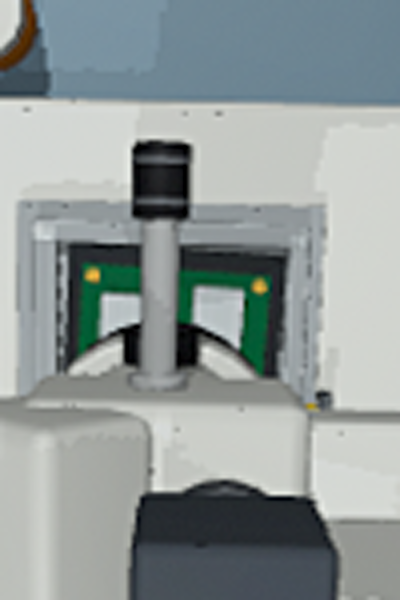

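```bash
python3 - <<'E'
from h import *
import pickle
A=pickle.load(open("w11.pkl","rb"));W=manip.camera("wrist");S=manip.camera("side");T=manip.camera("top")
l=[(A,[280.3,124.5]),(W,[282,190.5])]
print(tri(l)); print(atz(*l[0],.262),atz(*l[1],.262))
for p in(S,T): print([(np.round(m["position"],1).tolist(),round(m["p"],2)) for m in manip.mark_of(p,"rod_knob")][:3])
save(S,"s12.png",(260,150,360,250),6)
E
```

```text
(array([0.52996946, 0.21688945, 0.27720765]), [array([ 0.5, -0. ]), array([-0.5,  0. ])])
[0.52926245 0.21719796 0.262     ] [0.52993274 0.21382771 0.262     ]
[([310.5, 205.8], 0.58), ([317.8, 172.5], 0.39), ([348.8, 286.3], 0.25)]
[]
```

View pics/s12.png

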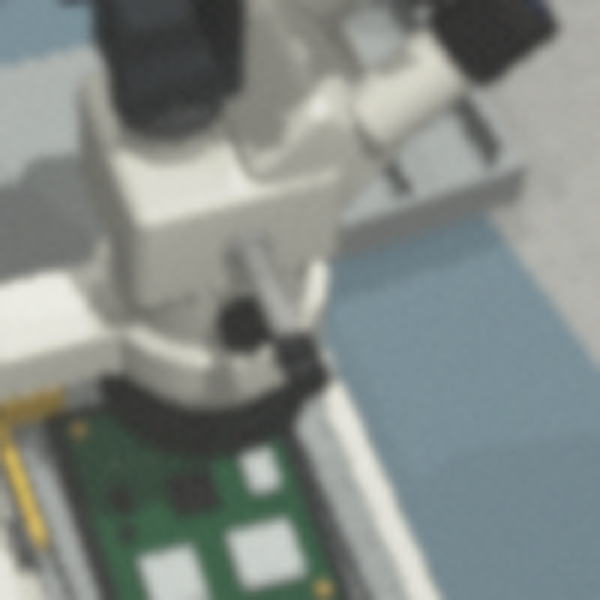

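>>> {"method": "step_arm", "body": {"xyz": [[0,7,-30],[0,0,-50],[0,0,-40],[0,0,-20],[0,0,0]], "twist": [-0.004,0,0,0,0]}}

```text
time_s: 15.65
tcp_pos: [0.53, 0.2144, 0.2887]
eef_rot: [[-0.014, 0.99, -0.143], [0.007, -0.143, -0.99], [-1.0, -0.014, -0.005]]
ft_force: [-0.7, -0.4, 0.9]
gripper_width: 0.6
```

```bash
python3 st.py; python3 - <<'E'
from h import *
S=manip.camera("side");T=manip.camera("top"); W=manip.camera("wrist")
save(S,"s13.png",(220,90,380,250),4); save(T,"t13.png",(150,150,330,300),4); save(W,"w13.png")
E
```

```text
15.65 [-27.4698   8.9201   1.6354  88.8346  -0.9389  82.7851 -33.9716] [0.53   0.2144 0.2887] zang -98.24287510981668 [-0.0136  0.0066 -0.9999] [-0.7225 -0.3597  0.9325] mic [ 3.3 87.6]
```

View pics/s13.png

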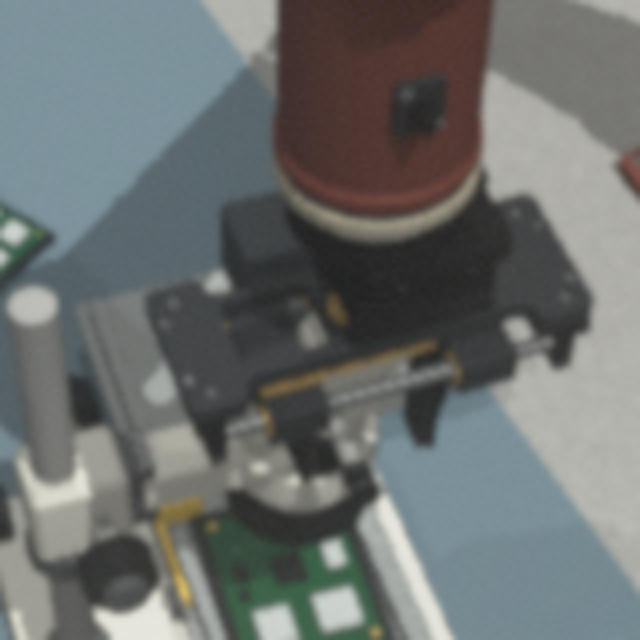

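View pics/w13.png

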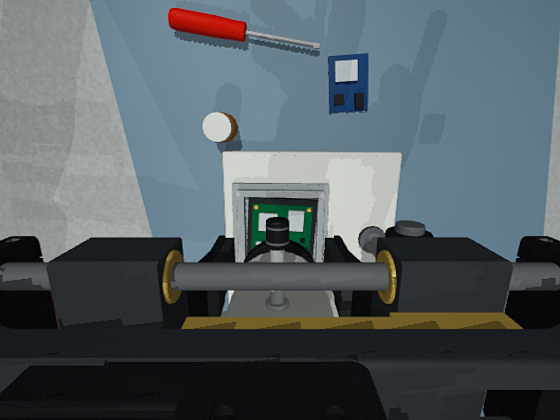

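>>> {"method": "step_arm", "body": {"xyz": [[0,6,0],[0,2,-12],[0,1,-14],[0,0,0]], "twist": [0.008,0,0,0]}}

```text
time_s: 16.3
tcp_pos: [0.5318, 0.2255, 0.2655]
eef_rot: [[-0.007, 0.991, -0.134], [0.01, -0.134, -0.991], [-1.0, -0.008, -0.009]]
ft_force: [-0.1, -0.2, 1.1]
gripper_width: 0.603
```

>>> {"method": "step_arm", "body": {"xyz": [[0,0,-9],[0,0,-8],[0,0,0]], "twist": [0,0,0]}}

```text
time_s: 16.68
tcp_pos: [0.5318, 0.2252, 0.247]
eef_rot: [[-0.008, 0.991, -0.134], [0.01, -0.134, -0.991], [-1.0, -0.009, -0.009]]
ft_force: [-1.1, -0.2, -0.2]
gripper_width: 0.597
```

```bash
python3 st.py; python3 - <<'E'
from h import *
S=manip.camera("side"); W=manip.camera("wrist")
save(S,"s14.png",(220,90,380,250),4);  save(W,"w14.png",(200,150,360,270),5)
E
```

```text
16.675 [-27.9122  10.1744   1.1369  92.1994  -0.9086  77.7669 -34.3229] [0.5318 0.2252 0.247 ] zang -97.72567302640786 [-0.0075  0.0096 -0.9999] [-1.1491 -0.1721 -0.156 ] mic [ 3.6 98.6]
```

View pics/s14.png

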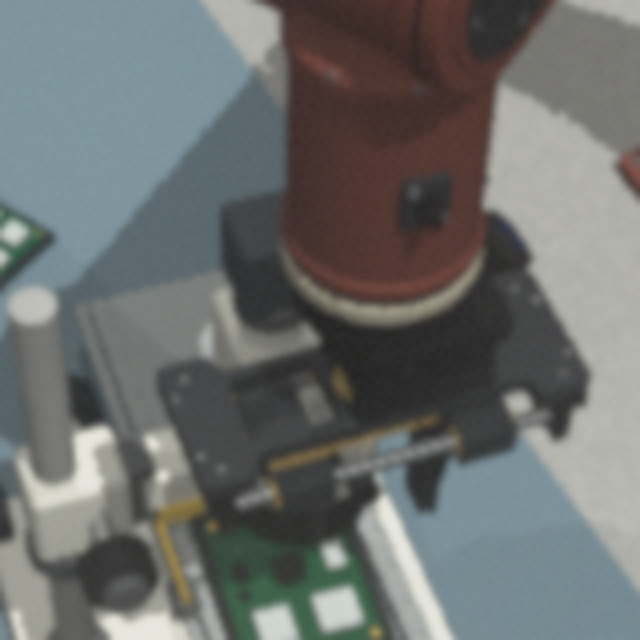

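View pics/w14.png

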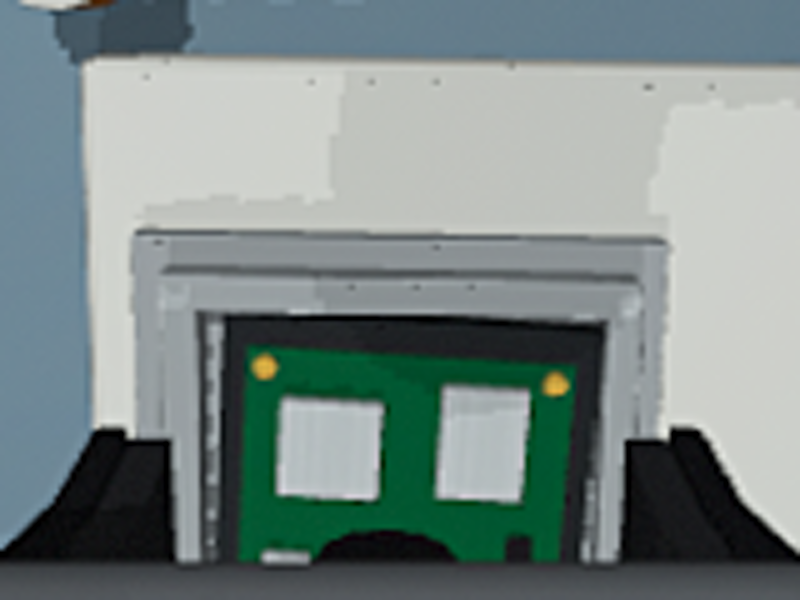

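>>> {"method": "step_arm", "body": {"xyz": [[-2,-4,-4],[0,0,0]], "twist": [0,0]}}

```text
time_s: 17.02
tcp_pos: [0.5302, 0.221, 0.2441]
eef_rot: [[-0.006, 0.991, -0.135], [0.01, -0.134, -0.991], [-1.0, -0.007, -0.009]]
ft_force: [0.3, 0.1, 0.3]
gripper_width: 0.597
```

>>> {"method": "step_arm", "body": {"xyz": [[0,0,0],[0,0,0],[0,0,0],[0,0,0]], "twist": [0,0,0,0], "gripper": 0.45, "force": 15}}

```text
time_s: 17.52
tcp_pos: [0.5303, 0.2212, 0.2445]
eef_rot: [[-0.005, 0.991, -0.135], [0.011, -0.134, -0.991], [-1.0, -0.007, -0.01]]
ft_force: [0.2, 0.0, -0.5]
gripper_width: 0.299
```

>>> {"method": "step_arm", "body": {"xyz": [[0,0,0],[0,0,0],[0,0,0]], "twist": [0,0,0], "gripper": 1, "force": 15}}

```text
time_s: 17.9
tcp_pos: [0.5299, 0.2213, 0.2445]
eef_rot: [[-0.006, 0.991, -0.134], [0.011, -0.134, -0.991], [-1.0, -0.007, -0.01]]
ft_force: [-0.1, -0.5, 0.1]
gripper_width: 0.177
```

```bash
python3 st.py
```

```text
17.9 [-27.7086   9.7843   1.2136  92.9474  -0.9348  77.3045 -34.028 ] [0.5299 0.2213 0.2445] zang -97.7231416491913 [-0.006   0.0108 -0.9999] [-0.0797 -0.4558  0.0739] mic [ 2.3 94.4]
```

>>> {"method": "step_arm", "body": {"xyz": [[0.2,1.5,0],[0.2,1.5,0],[0.1,1,0]], "twist": [0,0,0], "force": 20}}

```text
time_s: 18.27
tcp_pos: [0.5304, 0.2243, 0.2445]
eef_rot: [[-0.006, 0.991, -0.135], [0.009, -0.135, -0.991], [-1.0, -0.008, -0.008]]
ft_force: [-0.8, -1.6, 1.0]
gripper_width: 0.175
```

>>> {"method": "step_arm", "body": {"xyz": [[0.13,1,0]], "twist": [0]}}

```text
time_s: 18.4
tcp_pos: [0.5306, 0.2253, 0.2445]
eef_rot: [[-0.007, 0.991, -0.135], [0.009, -0.135, -0.991], [-1.0, -0.008, -0.008]]
ft_force: [-1.3, -2.5, 1.2]
gripper_width: 0.169
```

>>> {"method": "step_arm", "body": {"xyz": [[0.13,1,0]], "twist": [0]}}

```text
time_s: 18.52
tcp_pos: [0.5308, 0.2263, 0.2445]
eef_rot: [[-0.006, 0.991, -0.136], [0.009, -0.135, -0.991], [-1.0, -0.008, -0.008]]
ft_force: [-2.0, -1.7, 2.4]
gripper_width: 0.177
```

>>> {"method": "step_arm", "body": {"xyz": [[0.13,1,0]], "twist": [0]}}

```text
time_s: 18.65
tcp_pos: [0.5309, 0.2274, 0.2445]
eef_rot: [[-0.006, 0.991, -0.136], [0.009, -0.135, -0.991], [-1.0, -0.008, -0.008]]
ft_force: [-1.9, -2.0, 1.1]
gripper_width: 0.176
```

```bash
python3 st.py
```

```text
18.65 [-28.0902  10.2124   1.0337  92.4476  -0.8374  77.4358 -34.6789] [0.5309 0.2274 0.2445] zang -97.79086958633788 [-0.0065  0.0091 -0.9999] [-1.9016 -2.026   1.1171] mic [  2.5 100.6]
```

>>> {"method": "step_arm", "body": {"xyz": [[0.13,1,0]], "twist": [0]}}

```text
time_s: 18.77
tcp_pos: [0.5311, 0.2285, 0.2445]
eef_rot: [[-0.006, 0.991, -0.136], [0.009, -0.135, -0.991], [-1.0, -0.008, -0.008]]
ft_force: [-1.9, -2.7, 1.1]
gripper_width: 0.176
```

>>> {"method": "step_arm", "body": {"xyz": [[0.13,1,0]], "twist": [0]}}

```text
time_s: 18.9
tcp_pos: [0.5312, 0.2295, 0.2445]
eef_rot: [[-0.006, 0.991, -0.136], [0.009, -0.135, -0.991], [-1.0, -0.008, -0.008]]
ft_force: [-1.0, -2.1, 1.4]
gripper_width: 0.174
```

>>> {"method": "step_arm", "body": {"xyz": [[0.13,1,0]], "twist": [0]}}

```text
time_s: 19.02
tcp_pos: [0.5314, 0.2306, 0.2445]
eef_rot: [[-0.006, 0.991, -0.136], [0.009, -0.135, -0.991], [-1.0, -0.008, -0.008]]
ft_force: [-1.0, -2.3, 1.7]
gripper_width: 0.17
```

>>> {"method": "step_arm", "body": {"xyz": [[0.13,1,0]], "twist": [0]}}

```text
time_s: 19.15
tcp_pos: [0.5316, 0.2316, 0.2445]
eef_rot: [[-0.006, 0.991, -0.136], [0.009, -0.136, -0.991], [-1.0, -0.007, -0.008]]
ft_force: [-0.9, -1.9, 1.5]
gripper_width: 0.173
```

>>> {"method": "step_arm", "body": {"xyz": [[0.13,1,0]], "twist": [0]}}

```text
time_s: 19.27
tcp_pos: [0.5317, 0.2328, 0.2445]
eef_rot: [[-0.006, 0.991, -0.135], [0.009, -0.135, -0.991], [-1.0, -0.007, -0.008]]
ft_force: [-1.5, -2.1, 0.7]
gripper_width: 0.172
```

>>> {"method": "step_arm", "body": {"xyz": [[0.13,1,0]], "twist": [0]}}

```text
time_s: 19.4
tcp_pos: [0.5319, 0.2342, 0.2446]
eef_rot: [[-0.006, 0.991, -0.135], [0.01, -0.135, -0.991], [-1.0, -0.007, -0.009]]
ft_force: [-0.2, -0.1, 1.1]
gripper_width: 0.172
```

>>> {"method": "step_arm", "body": {"xyz": [[0.13,1,0]], "twist": [0]}}

```text
time_s: 19.52
tcp_pos: [0.5321, 0.2359, 0.2446]
eef_rot: [[-0.006, 0.991, -0.135], [0.011, -0.135, -0.991], [-1.0, -0.007, -0.01]]
ft_force: [0.9, 1.7, -0.1]
gripper_width: 0.178
```

>>> {"method": "step_arm", "body": {"xyz": [[0,0,0]], "twist": [0]}}

```text
time_s: 19.65
tcp_pos: [0.5323, 0.2368, 0.2446]
eef_rot: [[-0.005, 0.991, -0.134], [0.012, -0.134, -0.991], [-1.0, -0.006, -0.011]]
ft_force: [1.1, 1.8, -0.4]
gripper_width: 0.176
```

>>> {"method": "step_arm", "body": {"xyz": [[0.05,0.5,0]], "twist": [0]}}

```text
time_s: 19.77
tcp_pos: [0.5323, 0.2371, 0.2446]
eef_rot: [[-0.005, 0.991, -0.134], [0.011, -0.134, -0.991], [-1.0, -0.006, -0.01]]
ft_force: [0.1, -2.5, -0.2]
gripper_width: 0.174
```

>>> {"method": "step_arm", "body": {"xyz": [[0,0,0],[0,0,0]], "twist": [0,0]}}

```text
time_s: 20.02
tcp_pos: [0.5323, 0.2371, 0.2446]
eef_rot: [[-0.005, 0.991, -0.134], [0.011, -0.134, -0.991], [-1.0, -0.007, -0.01]]
ft_force: [0.7, 0.5, 0.2]
gripper_width: 0.174
```

>>> {"method": "step_arm", "body": {"xyz": [[0.05,0.5,0]], "twist": [0]}}

```text
time_s: 20.15
tcp_pos: [0.5324, 0.2371, 0.2446]
eef_rot: [[-0.005, 0.991, -0.135], [0.011, -0.135, -0.991], [-1.0, -0.007, -0.01]]
ft_force: [-0.9, -1.9, 0.3]
gripper_width: 0.174
```

The rod ran along by itself from about 11.5 to 15.5 mm, with the force reversing to +1.8 N. It now resists moving on, at about 16 mm pulled, so it is in the click. Letting go.

>>> {"method": "step_arm", "body": {"xyz": [[0,0,0],[0,0,0],[0,0,0],[0,0,0],[0,0,0]], "twist": [0,0,0,0,0], "gripper": -0.2}}

```text
time_s: 20.78
tcp_pos: [0.5323, 0.2373, 0.2445]
eef_rot: [[-0.005, 0.991, -0.134], [0.011, -0.134, -0.991], [-1.0, -0.007, -0.01]]
ft_force: [-0.3, 0.7, -0.7]
gripper_width: 0.584
```

>>> {"method": "step_arm", "body": {"xyz": [[0,0,20],[0,0,50],[0,0,60],[0,-5,60],[0,-30,10],[0,-30,0],[0,0,0]], "twist": [0,0,0,0,0,0,0]}}

```text
time_s: 21.65
tcp_pos: [0.5306, 0.1702, 0.4506]
eef_rot: [[-0.005, 0.991, -0.133], [0.01, -0.133, -0.991], [-1.0, -0.007, -0.009]]
ft_force: [-0.2, 0.5, -0.4]
gripper_width: 0.597
```

```bash
python3 st.py; python3 - <<'E'
from h import *
W=manip.camera("wrist"); save(W,"w15.png",(200,80,360,230),5)
S=manip.camera("side"); save(S,"s15.png",(220,110,360,260),5)
T=manip.camera("top"); save(T,"t15.png",(180,150,380,290),4)
m=[(np.round(m["position"],1).tolist(),round(m["p"],2)) for m in manip.mark_of(W,"rod_knob")];print(m, atz(W,m[0][0],.262) if m else 0)
m=[(np.round(m["position"],1).tolist(),round(m["p"],2)) for m in manip.mark_of(S,"rod_knob")];print(m, atz(S,m[0][0],.262) if m else 0)
E
```

```text
21.65 [-25.1954   7.2149   3.7932  72.2717  -1.1523 100.6005 -29.2864] [0.5306 0.1702 0.4506] zang -97.64508407115896 [-0.0054  0.0102 -0.9999] [-0.1775  0.4527 -0.3632] mic [ 9.8 43.9]
[([269.8, 135.6], 0.61)] [0.52666944 0.23547702 0.262     ]
[([310.5, 215.1], 0.58)] [0.53496652 0.2271055  0.262     ]
```

View pics/w15.png

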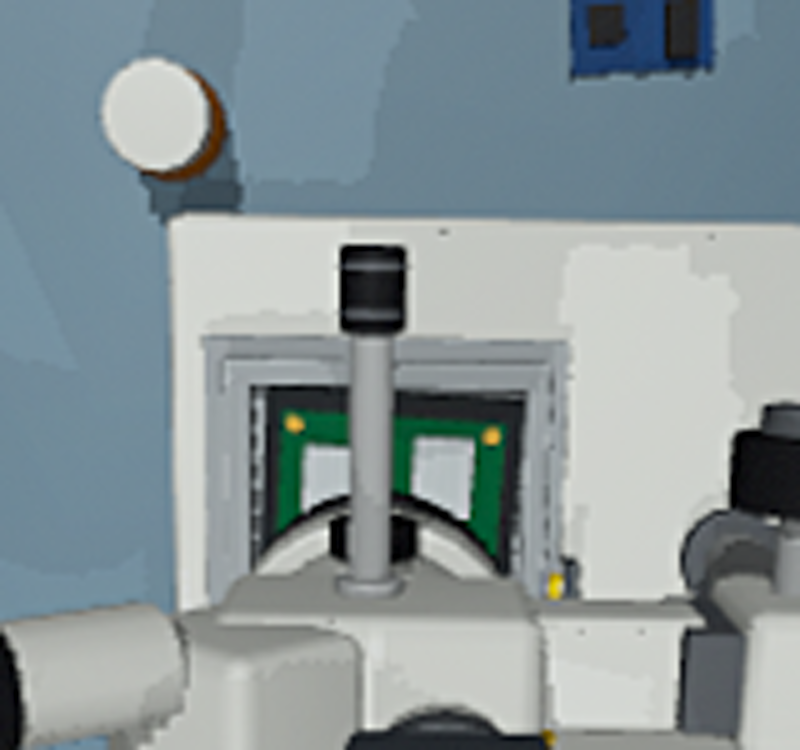

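View pics/t15.png

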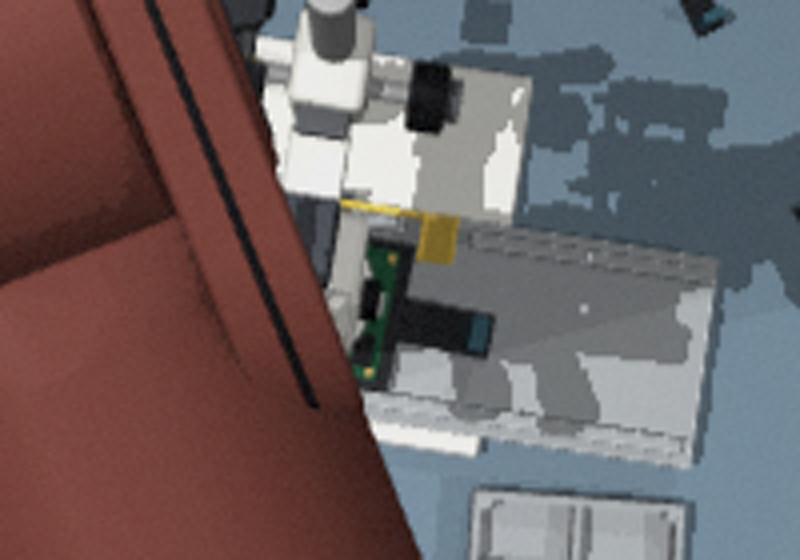

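```bash
python3 - <<'E'
from h import *
W=manip.camera("wrist"); print(atz(W,[274.6,138],.262)); print(manip.observe()["time_s"]); print(manip.hand_in())
E
```

```text
[0.53022777 0.23565327 0.262     ]
21.95
the job is handed in; nothing more can be done
None
```

The carrier is home behind the dropped catch, the rod is in its middle click, and I handed the job in at 21.95 s.

- **Carrier:** I pushed it along the bed by its grip with closed fingers until it met the end stop at about 15 N. The network marks put its origin between about -0.4 and +2.3 mm. Home is -4 to +2, so the highest mark sits right at that limit. In the top view the yellow catch is back at its start outline, down behind the carrier's edge.
- **Rod:** I pinched the knob from above with the gripper upright, because the moves only allow turns about the vertical, so the 15–30° lean was not possible. I pulled in 1 mm steps. The rod ran on by itself from about 11.5 mm, the force reversed from -2 to +1.8 N, and at about 16 mm it resisted further pull. I let go there.
- **Last checks:** The wrist view put the knob roughly 18–20 mm further out than at the start, against about 16 mm of travel measured at the fingers. The side-view network mark suggested only about 11 mm. That mark is the least certain of the three, so I relied on the force and the finger travel.
- **Other objects:** I did not touch the screwdriver, housing, jar or module. The highest force was about 15 N, and the gripper was clear of everything at hand-in.

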